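# Fit the sharpening stone into the bench holder

### The arm

A 7-joint arm with a two-finger parallel gripper is mounted at the origin on the work surface. World frame = base frame: x ahead of the robot, y to its left, z up, the work surface at z = 0. Lengths are in m, angles in rad, forces in N, time in s.
With the tool pointing down it reaches from about 0.375 to 0.925 m from the base axis. Payload 3.1 kg.
Tool frame: the origin (TCP) lies between the finger pads; the fingertips stand 11 mm ahead of it and the grasp point (between the pads) lies 8 mm behind it (r.tip_extent is the distance from the TCP to the fingertips, in m); z points along the fingers, y is the line along which they close (so a half turn about z gives the same grasp; the last joint's range is limited). The gripper opens to 85 mm and grips with 20 to 120 N. Pads are 22 mm wide; open, the fingers measure 114 mm over their backs; the gripper's body (76 mm by 85 mm) begins 54 mm behind the grasp point. The pads swing forward as they close: fully open they stand 13 mm farther back than shut.
Start: joints at [-1.398, 0.383, 0.044, 1.598, -0.018, 1.161, -0.05], TCP at [0.174, 0.626, 0.242] pointing down, gripper open.
Joint ranges: [-2.61, 2.61], [-0.41, 2.15], [-1.48, 1.57], [0, 2.5], [-1.57, 4.71], [0.05, 1.97], [-2.85, 2.85]. Speed limits (rad/s): [2.79, 2.79, 3.14, 3.14, 3.14, 3.14, 3.14].

### API

Orientations are given as a unit quaternion [x, y, z, w].
In Python, from station import readout, snapshot, workorder, r gives the robot as it stands.
- The arm moves only by the tool jog_arm, never from a script. Its argument "motion" is a list of rows, each a list of 7 numbers: the shift along the tool's x, y, z in m, then the turn, a rotation vector about the tool's x, y, z in rad, then the opening, from 0 (shut) to 1 (fully open). In form: [[dx, dy, dz, ax, ay, az, claw], ...]. A call has 1 to 12 rows; each row shifts and turns the commanded pose from where the row before left it, along the tool's axes as they then stand; what a row does not reach is not made up. A row lasts 1/8 s, in which the tool goes at most 62.5 mm and 10.7 degrees, less where a joint would pass 70% of its speed; a pose out of reach is approached as far as the arm can. A call with a gripper value outside its range is refused whole. The fingers move at their own pace and stop on an object; "newtons" is the grip in N (left out, the last holds). Time passes only in rows, so rows that do not move let the fingers close. It gives the time, the measured TCP pose, the force, the opening and the grip force at its end, in the units of the state.
- readout.get_obs(): the state, without advancing time (a new reading comes with each control period).
- snapshot(name): name is "side" or "top" or "wrist"; returns a dict with "frame" (384x512x3 uint8, red, green, blue), "depth" (384x512 float32, m along the optical axis (not along the pixel's ray), 0 where there is no reading), "camera_matrix" (3x3 intrinsics, pixels), "pose" (4x4, takes a point from camera to world coordinates). Camera axes: x right, y up, looking along -z (the intrinsics and any distortion apply to the point x, -y, -z); pixel columns grow to the right and rows downward; lengths in m; the calibration is good to about 2 mm. A picture is of the moment at which its call begins.
- workorder.close_job(): hands the job in; it is judged then, once.
The state is a dict: "time_s": time; "qpos": joint angles; "qd": joint speeds; "joint_efforts": joint torques, N m; "tool_pos": TCP position; "ee_rot": TCP orientation; "force": force on the tool from outside, world axes, zero at the start; "wrist_torque": the same for the moment, N m; "opening": opening from 0.0 (shut) to 1.0 (fully open); "gripper_force": force on a finger pad.
Only numpy, scipy, OpenCV 4.12 (cv2) and the standard library are available. Lean on these libraries where they do the work, as an engineer would, in place of code of your own. Each camera call takes 0.05 s, during which the arm holds its last target. There are 200 camera calls.

### The job

Clear the wood offcut out of the bench holder's recess into the scrap tray, then fit the orange sharpening stone: tilt its blue toe in under the holder's blue lip and level its base down flat in the recess. Finally swing the red turn button round square across the base's heel, and leave the leather strop and everything else on the bench as it was.

Things in the scene. Friction and masses are not known exactly. Their poses are not given: they have to be found in the camera images.
- holder: Fixed pale-wood sharpening holder, 170 (x) x 114 (y) x 30 mm, on the bench; origin at the centre of its underside, z up. In its top is a rectangular dark-floored recess: 135 (x from -67.5 to +67.5) x 66 (y from -33 to +33) x 10 mm deep. A blue steel lip, top 41 mm above the origin, overhangs the recess's -x end.
- pocket (a point): Centre of the recess floor, 20 mm above the holder's origin; axes as the holder.
- lip_edge (a point): Middle of the lower edge of the blue steel lip (x = -53, z = 36 mm of the holder). The lip is 5 mm thick, 100 mm wide (y) and overhangs the recess's -x end by 14.5 mm; the gap under it is 16 mm above the recess floor. From its edge to the recess's +x end the opening is 120 mm, shorter than the stone's base.
- button (a joint): Angle of the red turn button (bar 58 x 16 x 8 mm, reaching 49 mm from a vertical pivot at x = 50, y = 46 mm of the holder; underside 34 mm above its origin). 0: points along the holder's +x; 1.57: along its -y, square across the recess; grows clockwise from above. Stops at -0.7 and 1.62, stays where left, 1.5 N at the peg moves it. Starts parked clear of the recess, -0.6 to 0.1.
- button_peg (a point): Centre of the top of the round dark-wood peg standing on the turn button: 12 mm diameter, 26 mm tall, 34 mm from the pivot, its top 68 mm above the holder's origin. Push or pinch it to swing the button.
- stone: Loose sharpening stone on a wood base, 0.3 to 0.52 kg; origin at the centre of the base's underside, z up. Base 130 (x) x 60 (y) x 10 mm. On it the stone: 60 (x from -45 to +15) x 46 (y) x 22 mm, grey below, orange on top (32 mm up): grip it across its 46 mm. The base's -x end is the toe, 20 mm long with a blue strip; its +x end the heel, 50 mm of bare wood.
- stone_toe (a point): Middle of the lower edge of the base's toe end (x = -65, z = 0 mm of the stone). Fitted, the stone's axes point as the holder's, the toe lies 10 to 14 mm under the lip, the underside rests on the recess floor and the base's top is flush with the holder's top.
- offcut: Loose pale-wood offcut, 60 (x) x 22 (y) x 30 mm, about 30 g, lying in the recess; origin at the centre of its underside. Its top is 20 mm above the holder's top.
- tray: Fixed open pale-wood scrap tray, 105 (x) x 150 (y) x 35 mm, walls and floor about 6 mm; origin at the centre of its underside.
- strop: Loose leather strop, to be left alone: pale base 150 x 60 x 10 mm with a brown pad 110 x 50 x 12 mm; origin at the centre of its underside.
- rack: Loose wood rack with three upright gouges, 80 (x) x 130 (y) x 135 mm tall, to be left alone; origin at the centre of its underside.
- tin: Green tin, 72 mm diameter, 95 mm tall, to be left alone; origin at its underside.
- oil: Amber oil bottle, 56 mm diameter, 150 mm tall, to be left alone; origin at its underside.
- jar: White jar with a black cap, 60 mm diameter, 70 mm tall, to be left alone; origin at its underside.
- brush: Flat brush lying on the left of the bench, to be left alone.
- driver: Screwdriver lying on the right of the bench, to be left alone.

How it is judged:
By the outcome, as a careful person would: the job done as asked, in the order asked, and still so for the second after the job is handed in, with the robot touching nothing.
It also fails if it takes over 72 s, if anything falls off the work surface, if the arm or the gripper's body presses on something with over 40 N, if the wrist force passes 120 N, or if a joint passes its speed limit or range.

## Working session

There is one attempt and no reset: what is moved stays moved. The work goes in short steps, Python scripts to look and compute and a tool call to move; the robot and the scene stay as the last step left them, time stands still between calls to the robot, and variables do not carry over. Pictures are saved under pics/ and viewed, at most 10 in all, crops included, and the job is handed in when it is done.

Besides the shell and the picture viewer there is one more tool, called after "Request:" in YAML: its name, and indented under it one key for each argument. jog_arm: Moves the arm, as the interface text tells. Its arguments: {"type":"object","properties":{"motion":{"type":"array","items":{"type":"array","items":{"type":"number"}}},"newtons":{"type":"number"}},"required":["motion"]}

```bash
ls; mkdir -p pics; cat > h.py <<'E'
import numpy as np, cv2
from station import readout, snapshot, workorder, r
from scipy.spatial.transform import Rotation as R
def cloud(s):
    d=s["depth"];K=s["camera_matrix"];v,u=np.mgrid[:d.shape[0],:d.shape[1]]
    p=np.stack([(u-K[0,2])/K[0,0]*d,-(v-K[1,2])/K[1,1]*d,-d],-1)
    return p@s["pose"][:3,:3].T+s["pose"][:3,3]
def save(n,im): cv2.imwrite("pics/"+n,cv2.cvtColor(im,cv2.COLOR_RGB2BGR))
E
python3 - <<'E'
from h import *
o=readout.get_obs();print({k:np.round(v,3) for k,v in o.items()})
a=[snapshot(n) for n in("top","side")]
for n,s in zip("ts",a):
    np.savez(n+".npz",**s);print(s["camera_matrix"],s["pose"].round(3))
save("a.png",cv2.resize(a[0]["frame"],(800,600)));save("b.png",cv2.resize(a[1]["frame"],(800,600)))
E
```

```text
pics
{'time_s': np.float64(0.0), 'qpos': array([-1.398,  0.384,  0.044,  1.6  , -0.018,  1.161, -0.05 ]), 'qd': array([-0.   , -0.001,  0.001, -0.001, -0.002,  0.001,  0.002]), 'joint_efforts': array([ 0.0000e+00, -4.3347e+01,  1.0250e+00, -2.4951e+01,  1.1000e-02,
        1.2000e-02,  0.0000e+00]), 'tool_pos': array([0.174, 0.625, 0.241]), 'ee_rot': array([ 0.135,  0.991, -0.001, -0.   ]), 'force': array([-0.985, -0.218,  0.229]), 'wrist_torque': array([ 0.069, -0.002,  0.064]), 'gripper_force': np.float64(0.0), 'opening': np.float64(0.998)}
[[370.81399661   0.         248.49724525]
 [  0.         370.81399661 189.8611661 ]
 [  0.           0.           1.        ]] [[ 0.02   0.997 -0.076  0.468]
 [-1.     0.021  0.004  0.01 ]
 [ 0.005  0.076  0.997  1.194]
 [ 0.     0.     0.     1.   ]]
[[408.40475167   0.         249.13462357]
 [  0.         408.40475167 191.48932769]
 [  0.           0.           1.        ]] [[ 0.998  0.043 -0.042  0.539]
 [-0.058  0.547 -0.835 -0.981]
 [-0.013  0.836  0.548  0.734]
 [ 0.     0.     0.     1.   ]]
```

View pics/a.png

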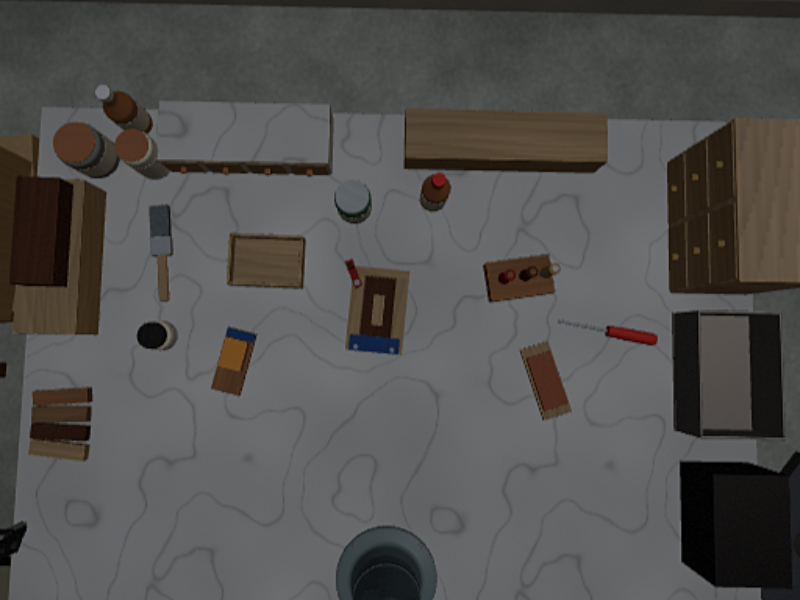

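View pics/b.png

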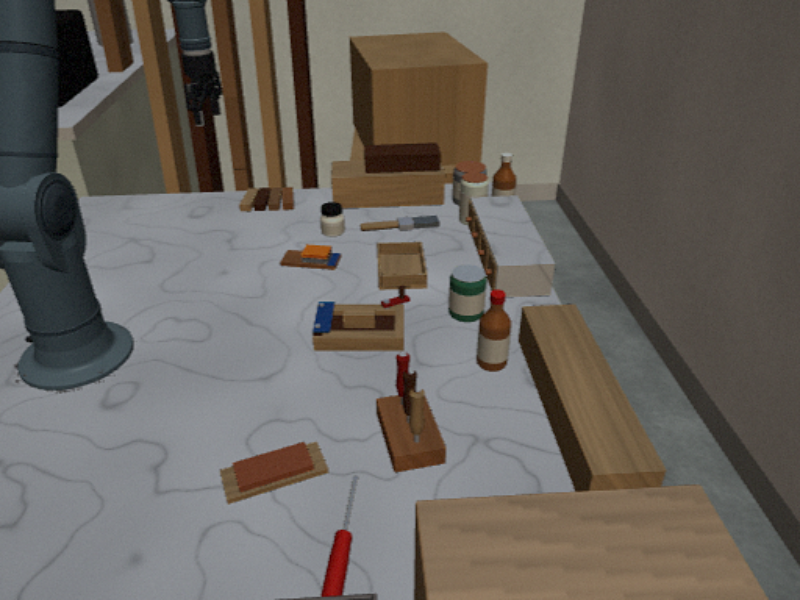

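The top view shows the holder at about (378,310) with its lip toward the robot, the offcut at (378,310), the button at (353,272), the tray at (266,262), and the stone at (234,361) with its toe pointing away from the robot. Next I'll measure these.

```bash
cat >> h.py <<'E'
def hsv(s): return cv2.cvtColor(s["frame"],cv2.COLOR_RGB2HSV)
def blobs(s,lo,hi,zlo,zhi,box,amin=15):
    """colour range + height + world box -> list of (n, mean xyz, rect centre xy, size, angle of long side)"""
    P=cloud(s);H=hsv(s);m=cv2.inRange(H,np.array(lo),np.array(hi))>0
    m&=(P[...,2]>zlo)&(P[...,2]<zhi)&(P[...,0]>box[0])&(P[...,0]<box[1])&(P[...,1]>box[2])&(P[...,1]<box[3])&(s["depth"]>0)
    n,l,st,_=cv2.connectedComponentsWithStats(m.astype(np.uint8),connectivity=8)
    out=[]
    for i in range(1,n):
        if st[i,4]<amin: continue
        q=P[l==i];b=cv2.boxPoints(cv2.minAreaRect(q[:,:2].astype(np.float32)))
        e=[b[1]-b[0],b[2]-b[1]];e.sort(key=np.linalg.norm);L=e[1]
        out.append((len(q),np.median(q,0).round(4),b.mean(0).round(4),[round(float(np.linalg.norm(x)),4) for x in e[::-1]],round(float(np.degrees(np.arctan2(L[1],L[0])))%180,1)))
    return sorted(out,key=lambda t:-t[0])
def show(t,l):
    print(t); [print("  ",*x) for x in l[:4]]
E
python3 - <<'E'
from h import *
s=dict(np.load("t.npz"));B=(.3,.85,-.1,.5)
show("blue",blobs(s,(100,120,30),(130,255,255),-.01,.08,B))
show("orange",blobs(s,(8,180,90),(22,255,255),.01,.06,B))
show("red",blobs(s,(0,170,50),(6,255,255),.01,.1,B))
show("offcut",blobs(s,(0,0,0),(180,255,255),.044,.056,(.45,.65,-.05,.15)))
show("holder",blobs(s,(0,0,0),(180,255,255),.024,.034,(.4,.7,-.08,.15)))
show("tray",blobs(s,(0,0,0),(180,255,255),.026,.044,(.5,.75,.15,.4)))
show("stonebase",blobs(s,(0,0,0),(180,255,255),.006,.04,(.3,.6,.2,.42)))
E
```

```text
blue
   289 [0.4624 0.0329 0.0413] [0.4624 0.033 ] [0.0987, 0.0304] 85.5
   90 [0.4748 0.3054 0.0106] [0.4745 0.3064] [0.0587, 0.0164] 78.4
orange
   271 [0.4371 0.3146 0.0323] [0.4355 0.3153] [0.0615, 0.0468] 166.7
red
   33 [0.6011 0.0764 0.0421] [0.601  0.0765] [0.0236, 0.0139] 19.9
offcut
   136 [0.531  0.0275 0.0499] [0.531  0.0264] [0.0591, 0.0215] 179.0
holder
   734 [0.5505 0.0107 0.0302] [0.532  0.0278] [0.1701, 0.114] 175.7
tray
   344 [0.6296 0.255  0.0344] [0.6278 0.2563] [0.1505, 0.1056] 89.0
stonebase
   772 [0.4243 0.3143 0.0128] [0.4226 0.3181] [0.1298, 0.0615] 167.0
   225 [0.5827 0.2616 0.0172] [0.587 0.266] [0.1316, 0.0247] 89.6
```

```bash
cat >> h.py <<'E'
def to(p,yaw,tilt=0,cur=None):
    """tool target: TCP p, closing line yaw (deg), turned by tilt about tool y. prints turn (tool axes) then shift (axes after the turn)"""
    if cur is None:
        o=readout.get_obs();cur=(o["tool_pos"],o["ee_rot"])
    p0,R0=np.array(cur[0]),R.from_quat(cur[1]); a=np.radians(yaw)
    y=np.array([np.cos(a),np.sin(a),0]);z=np.array([0,0,-1.]);x=np.cross(y,z)
    R1=R.from_matrix(np.c_[x,y,z])*R.from_euler("y",tilt,degrees=True)
    t=(R0.inv()*R1).as_rotvec();d=R1.inv().apply(np.array(p)-p0)
    print("turn",t.round(4),"min rows %.1f"%(np.degrees(np.linalg.norm(t))/10.7),"shift",d.round(4),"min rows %.1f"%(np.linalg.norm(d)/.0625))
    return np.array(p),R1.as_quat()
E
python3 - <<'E'
from h import *
c=to([.531,.0268,.15],89)
to([.531,.0268,.046],89,cur=c)
E
```

```text
turn [-2.400e-03 -2.000e-04 -2.533e-01] min rows 1.4 shift [-0.3677 -0.5924  0.091 ] min rows 11.3
turn [0. 0. 0.] min rows 0.0 shift [0.    0.    0.104] min rows 1.7
```

Request:
jog_arm:
  motion:
    - [0, 0, 0, 0, 0, -0.127, 0.6]
    - [0, 0, 0, 0, 0, -0.126, 0.6]
    - [-0.0263, -0.0423, 0, 0, 0, 0, 0.6]
    - [-0.0263, -0.0423, 0, 0, 0, 0, 0.6]
    - [-0.0263, -0.0423, 0, 0, 0, 0, 0.6]
    - [-0.0263, -0.0423, 0, 0, 0, 0, 0.6]
    - [-0.0263, -0.0423, 0, 0, 0, 0, 0.6]
    - [-0.0263, -0.0423, 0, 0, 0, 0, 0.6]
    - [-0.0263, -0.0423, 0, 0, 0, 0, 0.6]
    - [-0.0263, -0.0423, 0, 0, 0, 0, 0.6]
    - [-0.0263, -0.0423, 0, 0, 0, 0, 0.6]
    - [-0.0263, -0.0423, 0, 0, 0, 0, 0.6]
  newtons: 40

```text
time_s: 1.6
tool_pos: [0.4296, 0.1971, 0.242]
ee_rot: [0.009, 1.0, -0.0, -0.0]
force: [0.5, 0.3, 0.7]
opening: 0.599
gripper_force: 0.0
```

Request:
jog_arm:
  motion:
    - [-0.0263, -0.0423, 0.02, 0, 0, 0, 0.6]
    - [-0.0263, -0.0423, 0.03, 0, 0, 0, 0.6]
    - [-0.0263, -0.0423, 0.03, 0, 0, 0, 0.6]
    - [-0.0263, -0.0423, 0.01, 0, 0, 0, 0.6]
    - [0, 0, 0, 0, 0, 0, 0.6]
    - [0, 0, 0, 0, 0, 0, 0.6]

```text
time_s: 2.35
tool_pos: [0.531, 0.028, 0.1519]
ee_rot: [0.009, 1.0, 0.0, -0.001]
force: [-0.1, 1.3, -0.4]
opening: 0.602
gripper_force: 0.0
```

```bash
python3 - <<'E'
from h import *
s=snapshot("wrist");save("c.png",s["frame"]);print(s["pose"].round(3))
o=readout.get_obs();print(o["time_s"],o["qpos"].round(2),o["opening"])
show("offcut",blobs(s,(0,0,0),(180,255,255),.044,.056,(.48,.58,-.02,.06)))
show("holder",blobs(s,(0,0,0),(180,255,255),.024,.034,(.4,.7,-.08,.15)))
show("blue",blobs(s,(100,120,30),(130,255,255),.03,.06,(.3,.85,-.1,.5)))
show("red",blobs(s,(0,170,50),(6,255,255),.01,.1,(.3,.85,-.1,.5)))
to([.531,.0268,.046],89)
E
```

```text
[[ 0.019 -0.945 -0.327  0.447]
 [ 1.     0.019  0.005  0.03 ]
 [ 0.001 -0.327  0.945  0.284]
 [ 0.     0.     0.     1.   ]]
2.4 [-0.56  0.29  0.49  1.98 -0.17  0.91  1.57] 0.5943845013373695
offcut
   2300 [0.5284 0.0277 0.0505] [0.531  0.0276] [0.0606, 0.022] 175.2
holder
   10709 [0.5392 0.0184 0.0306] [0.5324 0.0287] [0.1708, 0.1144] 175.4
   73 [0.5012 0.0294 0.0289] [0.5013 0.0301] [0.0217, 0.001] 85.1
blue
   6155 [0.4632 0.0337 0.0415] [0.463  0.0342] [0.0996, 0.0315] 85.5
red
   202 [0.5795 0.0681 0.0424] [0.5893 0.0725] [0.0284, 0.0153] 22.1
turn [ 0.0008 -0.0009  0.0013] min rows 0.0 shift [-1.000e-04 -2.200e-03  1.061e-01] min rows 1.7
```

View pics/c.png

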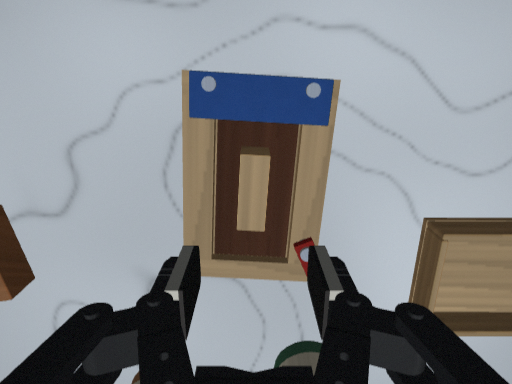

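The wrist view shows the offcut at (253,190) between the open fingers, the lip at (262,98), and the red button at (305,255). The measured positions agree with the top view.

Request:
jog_arm:
  motion:
    - [0, 0, 0.03, 0, 0, 0.066, 0.6]
    - [0, 0, 0.04, 0, 0, 0, 0.6]
    - [0, 0, 0.036, 0, 0, 0, 0.6]
    - [0, 0, 0, 0, 0, 0, 0.6]
    - [0, 0, 0, 0, 0, 0, 0.1]
    - [0, 0, 0, 0, 0, 0, 0.1]
    - [0, 0, 0, 0, 0, 0, 0.1]
    - [0, 0, 0, 0, 0, 0, 0.1]
    - [0, 0, 0, 0, 0, 0, 0.1]

```text
time_s: 3.52
tool_pos: [0.5334, 0.0283, 0.0484]
ee_rot: [0.042, 0.999, 0.001, 0.002]
force: [-1.6, 0.2, 6.7]
opening: 0.244
gripper_force: 40.9
```

Request:
jog_arm:
  motion:
    - [0, 0, -0.03, 0, 0, 0, 0.1]
    - [0, 0, -0.05, 0, 0, 0, 0.1]
    - [0, 0, -0.04, 0, 0, 0, 0.1]
    - [0, 0, 0, 0, 0, 0, 0.1]

```text
time_s: 4.03
tool_pos: [0.5347, 0.0277, 0.1706]
ee_rot: [0.042, 0.999, 0.001, 0.004]
force: [-0.8, -0.3, -0.4]
opening: 0.243
gripper_force: 40.1
```

```bash
python3 - <<'E'
from h import *
c=to([.628,.256,.166],85.2)
E
```

```text
turn [ 0.0032  0.0087 -0.0005] min rows 0.0 shift [-0.0738  0.2353  0.0046] min rows 3.9
```

Request:
jog_arm:
  motion:
    - [-0.0148, 0.047, 0, 0, 0, 0, 0.1]
    - [-0.0148, 0.047, 0, 0, 0, 0, 0.1]
    - [-0.0148, 0.047, 0, 0, 0, 0, 0.1]
    - [-0.0148, 0.047, 0, 0, 0, 0, 0.1]
    - [-0.0148, 0.047, 0, 0, 0, 0, 0.1]
    - [0, 0, 0.05, 0, 0, 0, 0.1]
    - [0, 0, 0.05, 0, 0, 0, 0.1]
    - [0, 0, 0.03, 0, 0, 0, 0.1]
    - [0, 0, 0, 0, 0, 0, 0.1]
    - [0, 0, 0, 0, 0, 0, 0.1]

```text
time_s: 5.28
tool_pos: [0.6241, 0.2552, 0.0352]
ee_rot: [0.042, 0.999, -0.0, -0.001]
force: [-0.0, -0.2, 0.2]
opening: 0.244
gripper_force: 45.7
```

Request:
jog_arm:
  motion:
    - [0, 0, 0, 0, 0, 0, 0.5]
    - [0, 0, 0, 0, 0, 0, 0.5]
    - [0, 0, 0, 0, 0, 0, 0.5]
    - [0, 0, -0.05, 0, 0, 0, 0.6]
    - [0, 0, -0.05, 0, 0, 0, 0.7]
    - [0, 0, -0.03, 0, 0, 0, 0.85]

```text
time_s: 6.02
tool_pos: [0.6264, 0.256, 0.1699]
ee_rot: [0.042, 0.999, 0.001, 0.002]
force: [0.2, -0.7, -0.3]
opening: 0.848
gripper_force: 0.0
```

```bash
python3 - <<'E'
from h import *
s=snapshot("wrist")
show("in tray",blobs(s,(0,0,0),(180,255,255),.026,.055,(.585,.67,.2,.32)))
print(readout.get_obs()["qpos"].round(2))
c=to([.4370,.3155,.13],77)
E
```

```text
in tray
   1877 [0.6191 0.2564 0.0365] [0.6214 0.2562] [0.0595, 0.0219] 174.9
[-0.76  0.52  0.43  1.61 -0.24  1.06  1.21]
turn [0.0065 0.0087 0.1428] min rows 0.8 shift [0.1999 0.0141 0.044 ] min rows 3.3
```

Request:
jog_arm:
  motion:
    - [0, 0, 0, 0, 0, 0.143, 0.95]
    - [0.05, 0.0035, 0.01, 0, 0, 0, 0.95]
    - [0.05, 0.0035, 0.01, 0, 0, 0, 0.95]
    - [0.05, 0.0035, 0.012, 0, 0, 0, 0.95]
    - [0.05, 0.0035, 0.012, 0, 0, 0, 0.95]
    - [0, 0, 0, 0, 0, 0, 0.95]
    - [0, 0, 0, 0, 0, 0, 0.95]

```text
time_s: 6.95
tool_pos: [0.4337, 0.3143, 0.1226]
ee_rot: [0.113, 0.994, 0.0, 0.001]
force: [0.2, -0.4, 0.1]
opening: 0.948
gripper_force: 0.0
```

```bash
python3 - <<'E'
from h import *
s=snapshot("wrist");B=(.3,.6,.2,.42)
show("orange",blobs(s,(8,180,90),(22,255,255),.02,.06,B))
show("blue",blobs(s,(100,120,30),(130,255,255),-.01,.08,B))
show("base",blobs(s,(0,0,0),(180,255,255),.007,.04,B))
print(readout.get_obs()["qpos"].round(2))
E
```

```text
orange
   3347 [0.4404 0.3228 0.0326] [0.4369 0.3161] [0.0592, 0.0458] 166.7
   52 [0.4177 0.312  0.0325] [0.4189 0.3111] [0.009, 0.0079] 155.4
blue
   615 [0.4803 0.3047 0.0111] [0.4763 0.3067] [0.0586, 0.0176] 77.0
base
   13035 [0.4112 0.3213 0.0113] [0.4227 0.3194] [0.1293, 0.0602] 166.7
   4050 [0.5761 0.2759 0.0241] [0.5852 0.2665] [0.1337, 0.0241] 87.8
[-1.07  0.33  0.43  1.99 -0.18  0.85  0.8 ]
```

```bash
python3 - <<'E'
from h import *
to([.4373,.3157,.023],76.7)
E
```

```text
turn [0.0011 0.0018 0.004 ] min rows 0.0 shift [-0.0021  0.0022  0.0999] min rows 1.6
```

Request:
jog_arm:
  motion:
    - [-0.002, 0.002, 0.035, 0, 0, 0.004, 0.95]
    - [0, 0, 0.04, 0, 0, 0, 0.95]
    - [0, 0, 0.024, 0, 0, 0, 0.95]
    - [0, 0, 0, 0, 0, 0, 0.95]
    - [0, 0, 0, 0, 0, 0, 0.3]
    - [0, 0, 0, 0, 0, 0, 0.3]
    - [0, 0, 0, 0, 0, 0, 0.3]
    - [0, 0, 0, 0, 0, 0, 0.3]
    - [0, 0, 0, 0, 0, 0, 0.3]
  newtons: 80

```text
time_s: 8.12
tool_pos: [0.4375, 0.3167, 0.0253]
ee_rot: [0.115, 0.993, 0.001, 0.002]
force: [0.8, 0.2, 6.2]
opening: 0.515
gripper_force: 86.1
```

```bash
python3 - <<'E'
from h import *
o=readout.get_obs();print(o["tool_pos"].round(4),o["opening"])
# stone pose with level hold at placing; targets
p=np.array([.4373,.3155,.18]); y=-94.6
q=to([.4373,.3155,.16],y)
to([.575,.02,.16],y,cur=q)
E
```

```text
[0.4375 0.3167 0.0253] 0.5151306737266765
turn [ 0.0043 -0.0045  2.9909] min rows 16.0 shift [-1.000e-04  1.200e-03 -1.347e-01] min rows 2.2
turn [0. 0. 0.] min rows 0.0 shift [0.161  0.2835 0.    ] min rows 5.2
```

Request:
jog_arm:
  motion:
    - [0, 0, -0.035, 0, 0, 0, 0.3]
    - [0, 0, -0.05, 0, 0, 0, 0.3]
    - [0, 0, -0.05, 0, 0, 0, 0.3]
    - [0, 0, 0, 0, 0, 0.166, 0.3]
    - [0, 0, 0, 0, 0, 0.166, 0.3]
    - [0, 0, 0, 0, 0, 0.166, 0.3]
    - [0, 0, 0, 0, 0, 0.166, 0.3]
    - [0, 0, 0, 0, 0, 0.166, 0.3]
    - [0, 0, 0, 0, 0, 0.166, 0.3]
    - [0, 0, 0, 0, 0, 0.166, 0.3]
    - [0, 0, 0, 0, 0, 0.166, 0.3]
    - [0, 0, 0, 0, 0, 0.166, 0.3]

```text
time_s: 9.62
tool_pos: [0.434, 0.3151, 0.1572]
ee_rot: [0.761, 0.649, -0.001, -0.0]
force: [-0.6, 0.3, -4.8]
opening: 0.515
gripper_force: 84.9
```

Request:
jog_arm:
  motion:
    - [0, 0, 0, 0, 0, 0.166, 0.3]
    - [0, 0, 0, 0, 0, 0.166, 0.3]
    - [0, 0, 0, 0, 0, 0.166, 0.3]
    - [0, 0, 0, 0, 0, 0.166, 0.3]
    - [0, 0, 0, 0, 0, 0.166, 0.3]
    - [0, 0, 0, 0, 0, 0.166, 0.3]
    - [0, 0, 0, 0, 0, 0.166, 0.3]
    - [0, 0, 0, 0, 0, 0.166, 0.3]
    - [0, 0, 0, 0, 0, 0.166, 0.3]
    - [0, 0, 0, 0, 0, 0, 0.3]

```text
time_s: 10.88
tool_pos: [0.4341, 0.3154, 0.1572]
ee_rot: [0.999, -0.037, -0.001, 0.001]
force: [-0.0, 0.2, -4.8]
opening: 0.515
gripper_force: 84.9
```

```bash
python3 - <<'E'
from h import *
o=readout.get_obs();print(o["qpos"].round(2),o["opening"])
to([.575,.02,.16],-94.6)
E
```

```text
[-1.57  0.44  1.05  1.98 -0.47  0.98 -1.94] 0.5149053151269928
turn [0.0017 0.0019 0.0056] min rows 0.0 shift [ 0.1641  0.2832 -0.0028] min rows 5.2
```

```bash
cat >> h.py <<'E'
H=np.array([.5324,.0283,0]);HY=-4.5
def st(xt,zt,th,zoff=.0253,y=0,xoff=.050):
    """TCP world for toe lower edge at holder (xt,zt) m, heel raised th deg"""
    t=np.radians(th);v=np.array([xt+xoff*np.cos(t)-zoff*np.sin(t),y,zt+xoff*np.sin(t)+zoff*np.cos(t)])
    return H+R.from_euler("z",HY,degrees=True).apply(v)
def go(*a,cur=None,**k): return to(st(*a,**k),HY-90,a[2],cur=cur)
E
python3 - <<'E'
from h import *
c=to(st(-.04,.08,10),-94.5,0)
c=go(-.04,.08,10,cur=c);c=go(-.04,.035,10,cur=c)
print(st(-.04,.08,10))
E
```

```text
turn [0.0017 0.0019 0.0038] min rows 0.0 shift [0.1254 0.2785 0.0436] min rows 4.9
turn [ 0.      0.1745 -0.    ] min rows 0.9 shift [0. 0. 0.] min rows 0.0
turn [0. 0. 0.] min rows 0.0 shift [-0.0078 -0.      0.0443] min rows 0.7
[0.53723215 0.0279197  0.11359805]
```

Request:
jog_arm:
  motion:
    - [0.0209, 0.0464, 0, 0.002, 0.002, 0.004, 0.3]
    - [0.0209, 0.0464, 0, 0, 0, 0, 0.3]
    - [0.0209, 0.0464, 0, 0, 0, 0, 0.3]
    - [0.0209, 0.0464, 0, 0, 0, 0, 0.3]
    - [0.0209, 0.0464, 0, 0, 0, 0, 0.3]
    - [0.0209, 0.0464, 0.01, 0, 0, 0, 0.3]
    - [0, 0, 0.034, 0, 0, 0, 0.3]
    - [0, 0, 0, 0, 0.0872, 0, 0.3]
    - [0, 0, 0, 0, 0.0873, 0, 0.3]
    - [0, 0, 0, 0, 0, 0, 0.3]
    - [0, 0, 0, 0, 0, 0, 0.3]

```text
time_s: 12.25
tool_pos: [0.5385, 0.0288, 0.1143]
ee_rot: [0.995, -0.04, 0.088, 0.002]
force: [-0.5, 0.2, -3.5]
opening: 0.516
gripper_force: 84.9
```

```bash
python3 - <<'E'
from h import *
s=snapshot("side");w=snapshot("wrist");print(readout.get_obs()["qpos"].round(2))
save("d.png",np.hstack([cv2.resize(s["frame"][140:260,150:310],(560,420)),cv2.resize(w["frame"],(240,180)).repeat(1,0) if 0 else cv2.copyMakeBorder(cv2.resize(w["frame"],(240,180)),0,240,0,0,0)]))
P=cloud(s);hs=hsv(s)
def pts(lo,hi,zlo,zhi):
    m=(cv2.inRange(hs,np.array(lo),np.array(hi))>0)&(P[...,2]>zlo)&(P[...,2]<zhi)&(abs(P[...,0]-.53)<.15)&(abs(P[...,1]-.03)<.12)
    q=R.from_euler("z",-HY,degrees=True).apply(P[m]-H);print(len(q),*np.percentile(q,[2,50,98],0).round(4));return q
pts((8,180,60),(22,255,255),.05,.2);pts((100,120,30),(130,255,255),.02,.2)
q=cloud(w);m=(cv2.inRange(hsv(w),np.array((8,180,60)),np.array((22,255,255)))>0)&(q[...,2]>.05);q=R.from_euler("z",-HY,degrees=True).apply(q[m]-H);print(len(q),*np.percentile(q,[2,50,98],0).round(4))
A=np.linalg.lstsq(np.c_[q[:,:2],np.ones(len(q))],q[:,2],rcond=None)[0];print("slope deg",np.degrees(np.arctan(A[:2])))
go(-.04,.08,10);c=go(-.04,.035,10);c=go(-.04,.022,10,cur=c);c=go(-.065,.022,10,cur=c)
E
```

```text
[-1.03  0.41  1.03  2.13 -0.54  0.68 -1.32]
159 [-0.0333 -0.033   0.0854] [ 0.0194 -0.0208  0.1167] [0.08   0.0179 0.1284]
223 [-0.0833 -0.0514  0.0359] [-0.0645 -0.0085  0.0394] [-0.0265  0.0451  0.092 ]
12920 [-0.0219 -0.0202  0.1162] [0.0105 0.0012 0.122 ] [0.0353 0.0229 0.1268]
slope deg [13.0615354   0.19080208]
turn [-0.0017 -0.0027 -0.0017] min rows 0.0 shift [-0.0022  0.0007  0.0006] min rows 0.0
turn [-0.0017 -0.0027 -0.0017] min rows 0.0 shift [-0.01    0.0007  0.0449] min rows 0.7
turn [0. 0. 0.] min rows 0.0 shift [-0.0023 -0.      0.0128] min rows 0.2
turn [0. 0. 0.] min rows 0.0 shift [-0.0246 -0.     -0.0043] min rows 0.4
```

View pics/d.png

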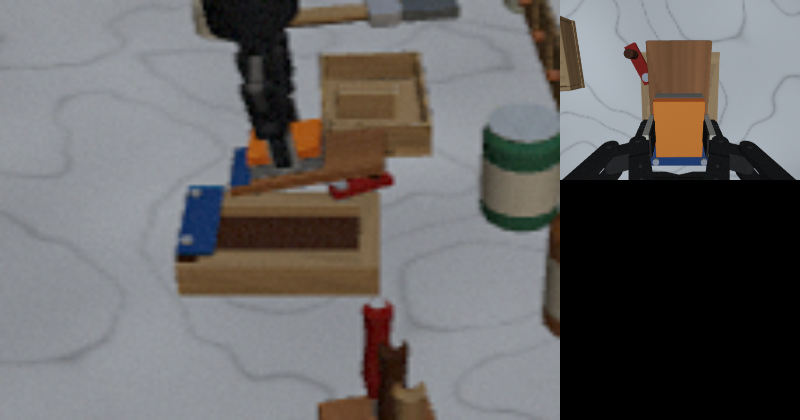

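The side view shows the tilted stone above the recess at about (310,160), toe low and on the lip side. The wrist view shows it straight over the holder, with the button parked clear.

Request:
jog_arm:
  motion:
    - [-0.005, 0.0007, 0.022, -0.0017, 0, -0.0017, 0.3]
    - [-0.005, 0, 0.023, 0, 0, 0, 0.3]
    - [0, 0, 0, 0, 0, 0, 0.3]

```text
time_s: 12.72
tool_pos: [0.535, 0.0276, 0.0665]
ee_rot: [0.996, -0.039, 0.086, 0.004]
force: [0.2, 0.3, -4.0]
opening: 0.517
gripper_force: 84.9
```

```bash
cat >> h.py <<'E'
def planes(w):
    P=R.from_euler("z",-HY,degrees=True).apply((cloud(w)-H).reshape(-1,3)).reshape(384,512,3);h=hsv(w)
    org=(cv2.inRange(h,np.array((8,180,60)),np.array((22,255,255)))>0)&(P[...,2]>.04)
    org=cv2.erode(org.astype(np.uint8),np.ones((7,7)))>0
    heel=(P[...,0]>.03)&(P[...,0]<.11)&(abs(P[...,1])<.034)&(h[...,0]<25)&(h[...,1]>60)&~org&(P[...,2]>.034)
    heel=cv2.erode(heel.astype(np.uint8),np.ones((5,5)))>0
    for n,m in (("orange",org),("heel",heel)):
        q=P[m]
        if len(q)<50: print(n,len(q));continue
        for _ in range(4):
            A=np.linalg.lstsq(np.c_[q[:,:2],np.ones(len(q))],q[:,2],rcond=None)[0]
            e=q[:,2]-np.c_[q[:,:2],np.ones(len(q))]@A;q=q[abs(e)<max(2*e.std(),.0005)]
        print(n,len(q),"pitch/roll deg",np.degrees(np.arctan(A[:2])).round(2),"min",q.min(0).round(4),"med",np.median(q,0).round(4),"max",q.max(0).round(4))
E
python3 - <<'E'
from h import *
w=snapshot("wrist");planes(w)
o=readout.get_obs();Rt=R.from_euler("z",-HY,degrees=True)*R.from_quat(o["ee_rot"])
# predicted from tool: stone centre of orange top, heel top end
for n,v in (("orange c",(0,0,.0253-.032)),("heel top end",(.080,0,.0253-.010))):
    print(n,(R.from_euler("z",-HY,degrees=True).apply(o["tool_pos"]-H)+Rt.apply(v)).round(4))
c=go(-.04,.022,10);c=go(-.065,.022,10,cur=c)
E
```

```text
orange 9347 pitch/roll deg [9.94 0.1 ] min [-0.0265 -0.0214  0.0675] med [ 0.0036 -0.0015  0.0738] max [0.0309 0.0213 0.0794]
heel 12806 pitch/roll deg [9.95 0.06] min [ 0.031  -0.0289  0.0553] med [0.0604 0.0001 0.0614] max [0.0827 0.029  0.0663]
orange c [ 0.0028 -0.0005  0.0743]
heel top end [ 0.0854 -0.0006  0.0665]
turn [ 0.0012 -0.0007 -0.0009] min rows 0.0 shift [-0.0013 -0.0005  0.012 ] min rows 0.2
turn [0. 0. 0.] min rows 0.0 shift [-0.0246 -0.     -0.0043] min rows 0.4
```

Request:
jog_arm:
  motion:
    - [-0.001, -0.0005, 0.006, 0, 0, 0, 0.3]
    - [0, 0, 0.006, 0, 0, 0, 0.3]
    - [-0.01, 0, -0.0017, 0, 0, 0, 0.3]
    - [-0.008, 0, -0.0014, 0, 0, 0, 0.3]
    - [0, 0, 0, 0, 0, 0, 0.3]

```text
time_s: 13.4
tool_pos: [0.5176, 0.0298, 0.0555]
ee_rot: [0.995, -0.04, 0.087, 0.003]
force: [-0.5, 0.3, -4.5]
opening: 0.516
gripper_force: 85.0
```

```bash
python3 - <<'E'
from h import *
w=snapshot("wrist");planes(w);c=go(-.065,.0215,10)
E
```

```text
orange 7773 pitch/roll deg [10.05  0.2 ] min [-0.0439 -0.0207  0.0567] med [-0.0187 -0.0019  0.062 ] max [0.0134 0.0221 0.0684]
heel 9494 pitch/roll deg [10.09  0.19] min [ 0.031  -0.0282  0.0474] med [0.0489 0.0009 0.0517] max [0.0651 0.0298 0.0556]
turn [-0.0003 -0.0017 -0.0012] min rows 0.0 shift [-0.0063  0.0004 -0.0003] min rows 0.1
```

No contact so far. The next rows slide it the last 6 mm, then level in steps about the toe.

Request:
jog_arm:
  motion:
    - [-0.003, 0.0004, -0.0003, 0, 0, 0, 0.3]
    - [-0.0033, 0, 0, 0, 0, 0, 0.3]
    - [0, 0, 0, 0, 0, 0, 0.3]
    - [0, 0, 0, 0, 0, 0, 0.3]

```text
time_s: 13.95
tool_pos: [0.5131, 0.0297, 0.0551]
ee_rot: [0.995, -0.04, 0.088, 0.004]
force: [-0.1, 1.0, -4.4]
opening: 0.516
gripper_force: 85.0
```

```bash
python3 - <<'E'
from h import *
c=go(-.065,.0215,10)
for z,t in((.0212,7.5),(.0208,5),(.0204,2.5),(.020,0)): c=go(-.065,z,t,cur=c)
E
```

```text
turn [ 0.0003 -0.0022 -0.0012] min rows 0.0 shift [-0.0007 -0.0001 -0.0002] min rows 0.0
turn [-0.     -0.0436  0.    ] min rows 0.2 shift [ 0.0011 -0.      0.0025] min rows 0.0
turn [-0.     -0.0436 -0.    ] min rows 0.2 shift [0.0011 0.     0.0026] min rows 0.0
turn [ 0.     -0.0436  0.    ] min rows 0.2 shift [ 0.0011 -0.      0.0026] min rows 0.0
turn [-0.     -0.0436  0.    ] min rows 0.2 shift [0.0012 0.     0.0026] min rows 0.0
```

Request:
jog_arm:
  motion:
    - [0.0008, 0, 0.0025, 0, -0.0436, 0, 0.3]
    - [0, 0, 0, 0, 0, 0, 0.3]
    - [0.0011, 0, 0.0026, 0, -0.0436, 0, 0.3]
    - [0, 0, 0, 0, 0, 0, 0.3]
    - [0, 0, 0, 0, 0, 0, 0.3]

```text
time_s: 14.58
tool_pos: [0.5153, 0.0294, 0.0502]
ee_rot: [0.998, -0.04, 0.045, 0.002]
force: [0.0, 0.7, -4.3]
opening: 0.52
gripper_force: 85.0
```

```bash
python3 - <<'E'
from h import *
w=snapshot("wrist");planes(w);c=go(-.065,.0208,5)
E
```

```text
orange 4249 pitch/roll deg [4.96 0.01] min [-0.0459 -0.0212  0.0537] med [-0.0205 -0.0075  0.0569] max [0.0122 0.0204 0.0606]
heel 8722 pitch/roll deg [5.23 0.18] min [ 0.0309 -0.0287  0.0385] med [0.0474 0.0003 0.0411] max [0.0624 0.0293 0.0435]
turn [ 0.     -0.002  -0.0014] min rows 0.0 shift [-0.     -0.0002 -0.0002] min rows 0.0
```

Request:
jog_arm:
  motion:
    - [0.0011, 0, 0.0024, 0, -0.0446, 0, 0.3]
    - [0, 0, 0, 0, 0, 0, 0.3]
    - [0.0012, 0, 0.0026, 0, -0.0446, 0, 0.3]
    - [0, 0, 0, 0, 0, 0, 0.3]
    - [0, 0, 0, 0, 0, 0, 0.3]

```text
time_s: 15.25
tool_pos: [0.5181, 0.0292, 0.0455]
ee_rot: [0.999, -0.04, 0.001, 0.0]
force: [-0.4, 0.3, -5.2]
opening: 0.518
gripper_force: 85.0
```

```bash
python3 - <<'E'
from h import *
w=snapshot("wrist");planes(w);c=go(-.065,.020,0);print(readout.get_obs()["wrist_torque"])
E
```

```text
orange 470 pitch/roll deg [-3.42 -0.83] min [-0.0421 -0.0209  0.0471] med [ 0.0148 -0.0078  0.05  ] max [0.0157 0.0211 0.0539]
heel 0
turn [-0.0001 -0.0009 -0.0014] min rows 0.0 shift [-0.0005 -0.0001  0.0001] min rows 0.0
[-0.01410593  0.01502895  0.00570418]
```

Request:
jog_arm:
  motion:
    - [0, 0, 0.0006, 0, 0, 0, 0.3]
    - [0, 0, 0, 0, 0, 0, 0.3]

```text
time_s: 15.55
tool_pos: [0.5179, 0.0293, 0.0453]
ee_rot: [0.999, -0.04, -0.0, -0.0]
force: [-2.3, -0.1, 4.3]
opening: 0.515
gripper_force: 85.8
```

Request:
jog_arm:
  motion:
    - [0, 0, 0.0006, 0, 0, 0, 0.3]
    - [0, 0, 0, 0, 0, 0, 0.3]

```text
time_s: 15.8
tool_pos: [0.518, 0.0293, 0.0453]
ee_rot: [0.999, -0.04, -0.001, -0.001]
force: [-5.9, 1.1, 10.5]
opening: 0.517
gripper_force: 86.6
```

Request:
jog_arm:
  motion:
    - [0, 0, 0, 0, 0, 0, 0.62]
    - [0, 0, 0, 0, 0, 0, 0.72]
    - [0, 0, 0, 0, 0, 0, 0.72]
    - [0, 0, -0.03, 0, 0, 0, 0.72]
    - [0, 0, -0.05, 0, 0, 0, 0.72]
    - [0, 0, -0.05, 0, 0, 0, 0.72]
    - [0, 0, 0, 0, 0, 0, 0.5]

```text
time_s: 16.68
tool_pos: [0.5217, 0.0293, 0.1781]
ee_rot: [0.999, -0.04, 0.004, -0.001]
force: [-0.0, -0.3, -0.4]
opening: 0.525
gripper_force: 0.0
```

```bash
python3 - <<'E'
from h import *
w=snapshot("wrist");t=snapshot("top")
save("e.png",np.hstack([cv2.resize(w["frame"],(480,360)),cv2.resize(t["frame"][150:240,200:280],(320,360))]))
for s in(w,t):
    show("orange",blobs(s,(8,180,60),(22,255,255),.04,.06,(.4,.65,-.05,.1)))
    show("blue",blobs(s,(100,120,30),(130,255,255),.02,.06,(.4,.65,-.1,.1)))
    show("red",blobs(s,(0,170,40),(6,255,255),.03,.09,(.5,.7,0,.15)))
    show("all30",blobs(s,(0,0,0),(180,255,255),.024,.034,(.4,.7,-.08,.15)))
w0=H;P=cloud(w);q=R.from_euler("z",-HY,degrees=True).apply((P-H).reshape(-1,3))
for a,b in((.02,.03),(.05,.06)):
  for y in (-.02,0,.02):
    m=(q[:,0]>a)&(q[:,0]<b)&(abs(q[:,1]-y)<.004);print(a,y,np.median(q[m,2]).round(4))
m=(abs(q[:,1]-.045)<.005)&(abs(q[:,0])<.03);print("rim",np.median(q[m,2]).round(4),m.sum())
print(readout.get_obs()["qpos"].round(2),readout.get_obs()["tool_pos"].round(3))
E
```

```text
orange
   3681 [0.5207 0.0298 0.0523] [0.5186 0.0301] [0.0587, 0.0457] 175.3
blue
   3325 [0.4677 0.0346 0.0412] [0.4673 0.0341] [0.0991, 0.0392] 85.5
red
   1089 [0.6043 0.0779 0.0425] [0.6034 0.078 ] [0.0568, 0.0156] 22.1
all30
   10848 [0.56   0.0084 0.0304] [0.5366 0.0287] [0.1596, 0.1145] 175.4
   5555 [0.5675 0.0258 0.0304] [0.5361 0.0285] [0.1229, 0.0601] 175.5
orange
blue
   32 [ 0.4593 -0.0108  0.0412] [ 0.4581 -0.0101] [0.028, 0.0115] 173.0
red
all30
   52 [ 0.6105 -0.0032  0.0307] [0.6097 0.0031] [0.0734, 0.0103] 86.2
   46 [ 0.478  -0.0202  0.0306] [ 0.4709 -0.0173] [0.0538, 0.0147] 175.3
0.02 -0.02 0.0304
0.02 0 0.0306
0.02 0.02 0.0306
0.05 -0.02 0.0303
0.05 0 0.0304
0.05 0.02 0.0305
rim 0.2256 4632
[-1.06  0.37  1.1   2.01 -0.4   0.99 -1.41] [0.518 0.03  0.174]
```

View pics/e.png

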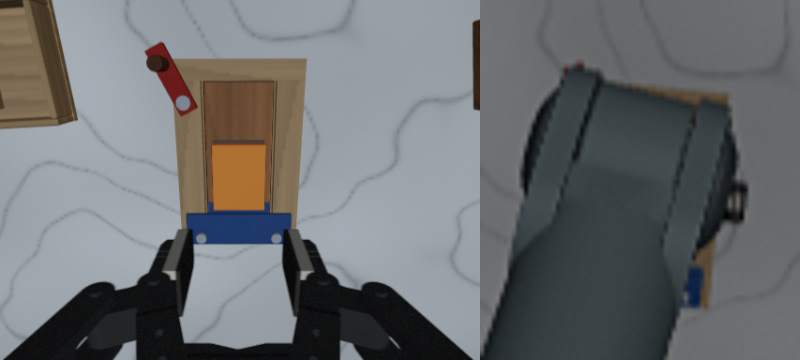

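The stone sits flush: the base top is at 30.4 mm on both sides of the recess and the toe is about 11.8 mm under the lip. The wrist view shows the button at (172,80) with its peg at (157,64). Now the peg.

```bash
python3 - <<'E'
from h import *
w=snapshot("wrist");P=cloud(w);h=hsv(w)
m=(P[...,2]>.06)&(P[...,2]<.075)&(abs(P[...,0]-.617)<.03)&(abs(P[...,1]-.083)<.03);q=P[m];print(len(q),q.mean(0).round(4),q.min(0).round(4),q.max(0).round(4))
c=to([.617,.0832,.11],-40)
E
```

```text
304 [0.6161 0.0829 0.0679] [0.6106 0.0776 0.0602] [0.622  0.0894 0.0705]
turn [-7.000e-04  1.100e-03 -9.521e-01] min rows 5.1 shift [0.105  0.0418 0.0635] min rows 2.1
```

Request:
jog_arm:
  motion:
    - [0, 0, 0, 0, 0, -0.159, 0.45]
    - [0, 0, 0, 0, 0, -0.159, 0.45]
    - [0, 0, 0, 0, 0, -0.159, 0.45]
    - [0, 0, 0, 0, 0, -0.159, 0.45]
    - [0, 0, 0, 0, 0, -0.158, 0.45]
    - [0, 0, 0, 0, 0, -0.158, 0.45]
    - [0.035, 0.014, 0, 0, 0, 0, 0.45]
    - [0.035, 0.014, 0.03, 0, 0, 0, 0.45]
    - [0.035, 0.014, 0.033, 0, 0, 0, 0.45]
    - [0, 0, 0, 0, 0, 0, 0.45]
    - [0, 0, 0, 0, 0, 0, 0.45]
  newtons: 30

```text
time_s: 18.2
tool_pos: [0.6164, 0.0813, 0.1098]
ee_rot: [0.907, 0.422, -0.002, 0.0]
force: [-0.9, -0.5, 0.5]
opening: 0.45
gripper_force: 0.0
```

```bash
python3 - <<'E'
from h import *
print(readout.get_obs()["qpos"].round(2))
c=to([.6165,.083,.058],-40)
# constant twist about pivot, per row 9 deg world clockwise
Rt=R.from_quat(c[1]);rel=Rt.inv().apply(c[0]-np.array([.5855,.0704,.058]));print(rel)
n=13;a=np.radians(116.4)/n
T=R.from_euler("z",a).as_matrix()@rel-rel;print("row",a,T.round(5))
E
```

```text
[-0.77  0.59  0.75  1.8  -0.48  0.95 -0.52]
turn [-0.0013  0.0035 -0.0015] min rows 0.0 shift [ 0.0013 -0.001   0.0518] min rows 0.8
[0.02957858 0.01564825 0.        ]
row 0.15627409610164614 [-0.0028   0.00441  0.     ]
```

Request:
jog_arm:
  motion:
    - [0.0013, -0.001, 0.027, 0, 0.0035, 0, 0.45]
    - [0, 0, 0.025, 0, 0, 0, 0.45]
    - [0, 0, 0, 0, 0, 0, 0.45]
    - [0, 0, 0, 0, 0, 0, 0.0]
    - [0, 0, 0, 0, 0, 0, 0.0]
    - [0, 0, 0, 0, 0, 0, 0.0]
    - [0, 0, 0, 0, 0, 0, 0.0]
    - [0, 0, 0, 0, 0, 0, 0.0]
  newtons: 25

```text
time_s: 19.2
tool_pos: [0.6187, 0.0841, 0.0612]
ee_rot: [0.906, 0.422, 0.002, -0.001]
force: [-1.9, -0.1, 6.0]
opening: 0.123
gripper_force: 25.0
```

Request:
jog_arm:
  motion:
    - [-0.0028, 0.0044, 0, 0, 0, 0.1563, 0]
    - [-0.0028, 0.0044, 0, 0, 0, 0.1563, 0]
    - [-0.0028, 0.0044, 0, 0, 0, 0.1563, 0]
    - [-0.0028, 0.0044, 0, 0, 0, 0.1563, 0]
    - [-0.0028, 0.0044, 0, 0, 0, 0.1563, 0]
    - [-0.0028, 0.0044, 0, 0, 0, 0.1563, 0]

```text
time_s: 19.95
tool_pos: [0.6166, 0.0522, 0.0612]
ee_rot: [0.999, -0.035, 0.003, -0.0]
force: [-2.5, -2.2, 5.4]
opening: 0.128
gripper_force: 24.9
```

```bash
python3 - <<'E'
from h import *
o=readout.get_obs();d=o["tool_pos"]-[.5855,.0704,.058];print(d.round(4),np.hypot(*d[:2]),np.degrees(np.arctan2(d[1],d[0])),o["qpos"].round(2),o["opening"])
E
```

```text
[ 0.0311 -0.0182  0.0032] 0.03602791217316981 -30.2585115689434 [-0.83  0.74  0.91  1.83 -0.72  0.93 -1.23] 0.12765151117246432
```

Request:
jog_arm:
  motion:
    - [-0.0028, 0.0044, 0, 0, 0, 0.1563, 0]
    - [-0.0028, 0.0044, 0, 0, 0, 0.1563, 0]
    - [-0.0028, 0.0044, 0, 0, 0, 0.1563, 0]
    - [-0.0028, 0.0044, 0, 0, 0, 0.1563, 0]
    - [-0.0028, 0.0044, 0, 0, 0, 0.1563, 0]
    - [-0.0028, 0.0044, 0, 0, 0, 0.1563, 0]
    - [-0.0028, 0.0044, 0, 0, 0, 0.1563, 0]
    - [0, 0, 0, 0, 0, 0, 0]

```text
time_s: 20.95
tool_pos: [0.5835, 0.0341, 0.0612]
ee_rot: [0.836, -0.549, 0.001, 0.001]
force: [-5.6, -6.1, 9.4]
opening: 0.126
gripper_force: 25.3
```

```bash
python3 - <<'E'
from h import *
o=readout.get_obs();d=o["tool_pos"]-[.5855,.0704,.058];print(d.round(4),np.hypot(*d[:2]),np.degrees(np.arctan2(d[1],d[0])),o["qpos"].round(2),o["opening"])
w=snapshot("wrist")
show("red",blobs(w,(0,170,40),(6,255,255),.03,.05,(.5,.7,-.05,.15)))
E
```

```text
[-0.002  -0.0363  0.0032] 0.03636993889239881 -93.20195124915162 [-0.97  0.85  1.14  1.92 -0.93  1.02 -2.14] 0.12603135221001374
red
   688 [0.5844 0.0253 0.0421] [0.5813 0.03  ] [0.0171, 0.0165] 176.2
   27 [0.5776 0.0612 0.0426] [0.5775 0.0617] [0.0057, 0.0021] 111.7
```

Request:
jog_arm:
  motion:
    - [0, 0, 0, 0, 0, 0, 0.25]
    - [0, 0, 0, 0, 0, 0, 0.35]
    - [0, 0, 0, 0, 0, 0, 0.35]
    - [0, 0, -0.03, 0, 0, 0, 0.35]
    - [0, 0, -0.05, 0, 0, 0, 0.35]
    - [0, 0, -0.04, 0, 0, 0, 0.35]
    - [0, 0, 0, 0, 0, 0, 0.35]
    - [0, 0, 0, 0, 0, 0, 0.35]

```text
time_s: 22.0
tool_pos: [0.5838, 0.039, 0.1783]
ee_rot: [0.837, -0.548, -0.0, -0.002]
force: [-0.6, 0.5, 0.2]
opening: 0.352
gripper_force: 0.0
```

```bash
python3 - <<'E'
from h import *
w=snapshot("wrist");s=snapshot("side")
save("f.png",np.hstack([cv2.resize(w["frame"],(480,360)),cv2.resize(s["frame"][150:260,180:280],(320,352),).copy() if 0 else cv2.resize(s["frame"][150:260,180:280],(320,360))]))
show("red",blobs(w,(0,170,40),(6,255,255),.03,.055,(.5,.7,-.05,.15)))
show("holder",blobs(w,(0,0,0),(180,255,255),.024,.034,(.4,.7,-.08,.15)))
show("orange",blobs(w,(8,180,60),(22,255,255),.04,.06,(.4,.65,-.05,.1)))
E
```

```text
red
   758 [0.5856 0.0481 0.0424] [0.5838 0.0504] [0.0568, 0.0156] 85.6
holder
   14438 [0.5592 0.0084 0.0304] [0.5316 0.0295] [0.1702, 0.1143] 175.5
orange
   3273 [0.5207 0.028  0.0523] [0.5185 0.0297] [0.0597, 0.0453] 175.5
```

View pics/f.png

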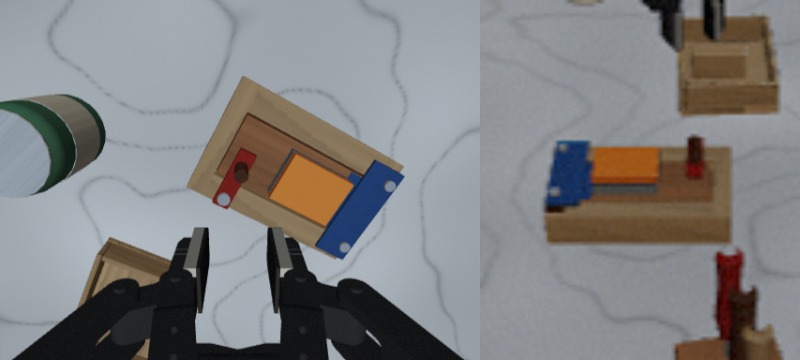

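The red button at (235,178) lies square across the heel, at 85.6° against 85.5° for the holder's y axis. The stone is flat under the lip and the offcut is in the tray. Handing in.

```bash
python3 -c "
from h import *
print(workorder.close_job())"
```

```text
the job is handed in; nothing more can be done
None
```

The job is handed in at about 22 s of the allowed 72 s: the offcut is in the tray, the stone is seated flat with its toe about 12 mm under the lip, the button is square across the heel, and nothing else on the bench was touched.

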